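# Roll a polished tube into the jig seat with a hand float

### The job

The polished tube lying on the jig must not be touched by the gripper or picked up: take the wooden hand float by its handle, lay its flat sole on top of the tube and roll the tube along the jig, over the low sill rod and fully home into the seat in front of the stop bar, keeping the float pressed on it until it is there. Press gently but firmly enough that it does not slip, about 10 N all the way and in the seat, and never as much as 35 N. Then stand the float back on the bench itself, sole down, let go of it, and leave the other things on the bench where they are.

Things in the scene. Friction and masses are not known exactly. Their poses are not given: they have to be found in the camera images.
- tube: Bare steel tube offcut, 32 mm in diameter and 160 mm long (0.35 to 0.5 kg), lying on the jig bed. Origin on its axis at mid-length, its x axis along the tube (the y and z axes turn as it rolls). It lies across the jig, parallel to the sill and the stop to within about 4 degrees, 54 to 110 mm short of its seat, and stays where it is left.
- jig: Flat jig fixed to the bench: grey bed 220 mm (x, the rolling direction) by 220 mm (y), 10 mm thick. Origin: centre of the bed's underside, z up. At its +x end an aluminium stop bar runs along y, 200 mm long, 20 mm wide, face at x = +86 mm, top 20 mm above the bed: lower than the tube's top, so the float passes over it.
- sill (a point): Middle of the top of the round steel sill rod, 200 mm long along the jig's y, at jig x = +56.5 mm. It is half sunk, 4 mm proud of the bed, so the tube and whatever lies on it rise 4 mm while crossing. A tube stuck before it stands with its axis at jig x = +44 mm.
- seat (a point): Where the middle of the tube's axis belongs: jig x = +70 mm, y = 0, 16 mm above the bed. A tube that is home rests on the bed between sill and stop bar, against the stop, its axis along the jig's y. Axes as the jig's.
- float: Hand float: a flat board 150 mm (its x) by 80 mm (its y) by 18 mm thick with a rubber sole underneath, and on top, across its middle, a wooden handle bar along its y, 30 mm thick (x), 76 mm long (y), reaching from 18 to 64 mm above the sole. Origin: centre of the sole, z up. Stands sole down on the bench. 0.35 kg, hard sole. Sole on steel: friction 0.75 to 1.1. Without slip, the tube travels half as far as the float.
- small_bin: Blue open parts bin, 130 x 100 x 60 mm, bystander; origin under its centre. It and the float stand one to the left, one to the right of the jig.
- hub: Aluminium hub standing on end, 48 mm across, 72 mm high, bystander; origin under its centre.
- lockring: Dark ring 60 mm across, 10 mm high, bystander; origin under its centre.
- wrench: Wrench lying on the bench near the robot, bystander.
- driver: Screwdriver lying beyond the jig, bystander.
- oil: White bottle 48 mm across, 120 mm high, bystander; origin under its centre.
- bolt_cup: Steel cup 70 mm across, 50 mm high, bystander; origin under its centre.

How it is judged:
On the way, in this order (a step that is already met when the one before it is completed fails the run):
1. the float lies flat on top of the tube and has rolled it more than 12 mm, still before the sill (contact force between float and tube above 1.5 N and angle between float's own z axis and vertical below 0.15 rad and z of float in the frame of jig above 0.036 m and distance of tube from where it was at the start of the episode above 0.012 m and x of tube in the frame of jig below 0.05 m), for 0.1 s.
2. the tube is home in the seat with the float still pressing firmly on it (angle between float's own z axis and vertical below 0.15 rad and z of float in the frame of jig above 0.036 m and contact force between float and tube above 4 N and x of tube in the frame of jig above 0.0655 m and z of tube in the frame of jig below 0.029 m and y of tube in the frame of jig between -0.035 and 0.035 m and angle between the x axis of tube and the y axis of jig, either way round below 0.05 rad), for 0.1 s.
At the end, for the whole second after the job is handed in: The tube rests in the seat: axis at least at x = 65.5 mm of the jig, on the bed (axis below 29 mm), parallel to the stop within 0.05 rad, its middle within 35 mm of the jig's middle line; the float stands flat on the bench (sole below 6 mm, tilt under 0.08 rad), released; both at rest (x of tube in the frame of jig above 0.0655 m and z of tube in the frame of jig below 0.029 m and y of tube in the frame of jig between -0.035 and 0.035 m and angle between the x axis of tube and the y axis of jig, either way round below 0.05 rad and linear speed of each of tube, float below 0.02 m/s and height (world z) of float below 0.006 m and angle between float's own z axis and vertical below 0.08 rad); the robot touches nothing.
It fails at once if the float presses on the tube with more than 35 N (contact force between float and tube above 35 N).
It fails at once if the gripper or arm touches the tube (contact force between any of the fingers, the arm and tube above 0.5 N).
It fails at once if the tube is lifted from the jig or knocked off it (z of tube in the frame of jig above 0.04 m or z of tube in the frame of jig below 0.02 m).
It fails at once if another thing on the bench is moved by more than 20 mm (distance of any of small_bin, hub, lockring, wrench, driver, oil, bolt_cup from where it was at the start of the episode above 0.02 m).
It also fails if it takes over 72 s, if anything falls off the work surface, if the arm or the gripper's body presses on something with over 40 N, if the wrist force passes 120 N, or if a joint passes its speed limit or range.

### The arm

A 6-joint arm with a two-finger parallel gripper is mounted at the origin on the work surface. World frame = base frame: x ahead of the robot, y to its left, z up, the work surface at z = 0. Lengths are in m, angles in rad, forces in N, time in s.
With the tool pointing down it reaches from about 0.25 to 0.725 m from the base axis. Payload 4 kg.
Tool frame: the origin (TCP) lies where the fingers leave the gripper's body, on its centre line; the fingertips stand 73 mm ahead of it and the grasp point (between the pads) lies 54 mm ahead of it (bot.tip_reach is the z of the fingertips in the tool frame, in m); z points along the fingers, x is the direction in which the jaws open and shut, and the axes are right-handed (so a half turn about z gives the same grasp; the last joint's range is limited). The gripper opens to 85 mm and grips with 20 to 120 N. Pads are 22 mm wide; open, the fingers measure 114 mm over their backs; the gripper's body (76 mm by 85 mm) begins 54 mm behind the grasp point. The pads swing forward as they close: fully open they stand 13 mm farther back than shut.
Start: joints at [1.245, 0.241, 0.005, 1.335, 0, 1.571], TCP at [0.16, 0.474, 0.304] pointing down, gripper open.
Joint ranges: [-2.72, 2.72], [-1.05, 1.87], [-1.09, 1.28], [-1.99, 2.15], [-1.42, 1.44], [-3.14, 3.14]. Speed limits (rad/s): [2.79, 2.79, 3.14, 3.14, 3.14, 3.14].

### API

Orientations are given as a unit quaternion [x, y, z, w].
In Python, from workcell import bot, vision, job_done gives the robot as it stands.
- The arm moves only by the tool drive_tool, never from a script. Its argument "steps" is one flat list of numbers, 7 for each row, row after row: the shift along the tool's x, y, z in m, then the turn, a rotation vector about the tool's x, y, z in degrees, then the closure, from -1 (fully open) to 1 (shut). A call has 1 to 8 rows; each row shifts and turns the commanded pose from where the row before left it, along the tool's axes as they then stand; what a row does not reach is not made up. A row lasts 1/12 s, in which the tool goes at most 41.7 mm and 7.16 degrees, less where a joint would pass 70% of its speed; a pose out of reach is approached as far as the arm can. A call is refused whole if a number of a shift passes 0.0417 or a number of a turn 7.16, either way. A call with a gripper value outside its range is refused whole. The fingers move at their own pace and stop on an object; the grip force is fixed at half the most. Time passes only in rows, so rows that do not move let the fingers close. It gives the time, the measured TCP pose, the force and the opening at its end, in the units of the state.
- bot.get_obs(): the state, without advancing time (a new reading comes with each control period).
- vision.camera(name): name is "scene" or "top" or "wrist"; returns (picture, depth): 400x640x3 uint8, red, green, blue; 400x640 float32, m along the optical axis (not along the pixel's ray), 0 where there is no reading.
- vision.camera_model(name): a dict with "mtx" (3x3 intrinsics, pixels), "rvec" (rotation vector, rad) and "tvec" (3), from world to camera coordinates, as OpenCV has them. Camera axes: x right, y down, z forward; pixel columns grow to the right and rows downward; lengths in m; the calibration is good to about 2 mm. A picture is of the moment at which its call begins: read the wrist's pose just before it. camera_model takes no time and is no camera call; for the wrist camera it gives the pose at the moment of the call.
- job_done(): hands the job in, once; it reports no verdict.
The state is a dict: "clock": time; "joint_pos": joint angles; "joint_vel": joint speeds; "tau": joint torques, N m; "eef_pos": TCP position; "tool_rot": TCP orientation; "ft_force": force on the tool from outside, world axes, zero at the start; "ft_torque": the same for the moment, N m; "grip_width": finger opening in m.
Only numpy, scipy, OpenCV 4.12 (cv2) and the standard library are available. Lean on these libraries where they do the work, as an engineer would, in place of code of your own. Each camera call takes 0.05 s, during which the arm holds its last target.

## Working session

There is one attempt and no reset: what is moved stays moved. The work goes in short steps, Python scripts to look and compute and a tool call to move; the robot and the scene stay as the last step left them, time stands still between calls to the robot, and variables do not carry over. Pictures are saved under pics/ and viewed, and the job is handed in when it is done.

Besides the shell and the picture viewer there is one more tool, called as name(argument=value, ...) on one line, values as JSON. drive_tool: Moves the arm, as the interface text tells. Its arguments: {"type":"object","properties":{"steps":{"type":"array"}},"required":["steps"]}

```bash
ls; mkdir -p pics; python3 - <<'E'
from workcell import bot, vision
import cv2, numpy as np
o=bot.get_obs()
for k,v in o.items(): print(k,np.round(v,4))
for n in ["scene","top"]:
    p,d=vision.camera(n); cv2.imwrite(f"pics/{n}0.png",p[:,:,::-1]); np.save(f"pics/{n}0_d.npy",d)
    m=vision.camera_model(n); print(n,np.round(m["mtx"],1).tolist(),m["rvec"],m["tvec"],(d>0).mean())
    R=cv2.Rodrigues(np.array(m["rvec"]))[0]; print(-R.T@np.array(m["tvec"]).ravel())
E
```

```text
pics
clock 0.0
joint_pos [ 1.245   0.2414  0.0038  1.3352 -0.      1.5708]
joint_vel [-0.002   0.0009  0.      0.0006 -0.0006 -0.0006]
tau [-1.10000e-03 -3.72323e+01  2.52405e+01  1.69000e-02 -1.00000e-04
  0.00000e+00]
eef_pos [0.1599 0.4733 0.303 ]
tool_rot [ 8.124e-01  5.831e-01 -8.000e-04  6.000e-04]
ft_force [-0.0626  1.0739 -0.0468]
ft_torque [-0.0184  0.011  -0.0681]
grip_width 0.0853
scene [[447.6, 0.0, 319.7], [0.0, 447.6, 199.3], [0.0, 0.0, 1.0]] [ 0.92866232  2.62898725 -0.92760151] [ 0.46104984 -0.26612446  1.2854702 ] 0.996
[0.97831261 0.51028929 0.84754475]
top [[510.9, 0.0, 321.2], [0.0, 510.9, 202.9], [0.0, 0.0, 1.0]] [ 2.10871618 -2.15931796  0.18617897] [0.01546039 0.58997793 1.41038868] 0.99610546875
[0.34270236 0.0098627  1.48995538]
```

View pics/top0.png

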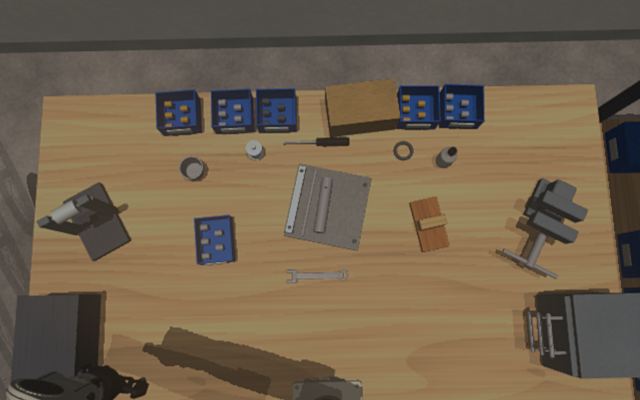

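View pics/scene0.png

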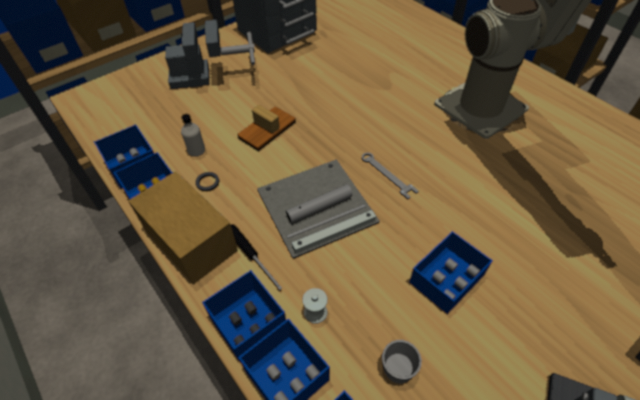

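```bash
cat > h.py <<'E'
import numpy as np, cv2
from workcell import bot, vision
def model(n):
    m=vision.camera_model(n); return np.array(m["mtx"]),cv2.Rodrigues(np.array(m["rvec"],float))[0],np.array(m["tvec"],float).ravel()
def ray(uv,M,z):
    K,R,t=M; uv=np.atleast_2d(uv).astype(float)
    d=np.c_[uv,np.ones(len(uv))]@np.linalg.inv(K).T@R; c=-R.T@t
    return c+d*((np.atleast_1d(z)-c[2])/d[:,2])[:,None]
def proj(P,M):
    K,R,t=M; q=(np.atleast_2d(P)@R.T+t)@K.T; return q[:,:2]/q[:,2:]
def cloud(d,M):
    K,R,t=M; v,u=np.indices(d.shape); p=np.stack([(u-K[0,2])/K[0,0]*d,(v-K[1,2])/K[1,1]*d,d],-1)
    return (p-t)@R
E
python3 - <<'E'
import cv2,numpy as np
from h import *
p=cv2.imread("pics/top0.png")
cv2.imwrite("pics/top0c.png",cv2.resize(p[150:270,270:470],None,fx=4,fy=4,interpolation=cv2.INTER_CUBIC))
M=model("top"); W=cloud(np.load("pics/top0_d.npy"),M)
for uv in [(296,200),(310,210),(323,205),(350,210),(430,222),(420,210),(440,240),(318,275),(380,250),(214,240)]: print(uv,W[uv[1],uv[0]].round(4))
E
```

```text
(296, 200) [0.6037 0.0741 0.0322]
(310, 210) [0.5766 0.0345 0.0116]
(323, 205) [ 0.5856 -0.0037  0.0412]
(350, 210) [ 0.5736 -0.0826  0.0132]
(430, 222) [ 0.5265 -0.3039  0.0617]
(420, 210) [ 0.5682 -0.2867  0.017 ]
(440, 240) [ 0.4788 -0.3386  0.0208]
(318, 275) [0.3878 0.0154 0.0034]
(380, 250) [ 0.4554 -0.1664  0.0042]
(214, 240) [0.4959 0.316  0.0042]
```

View pics/top0c.png

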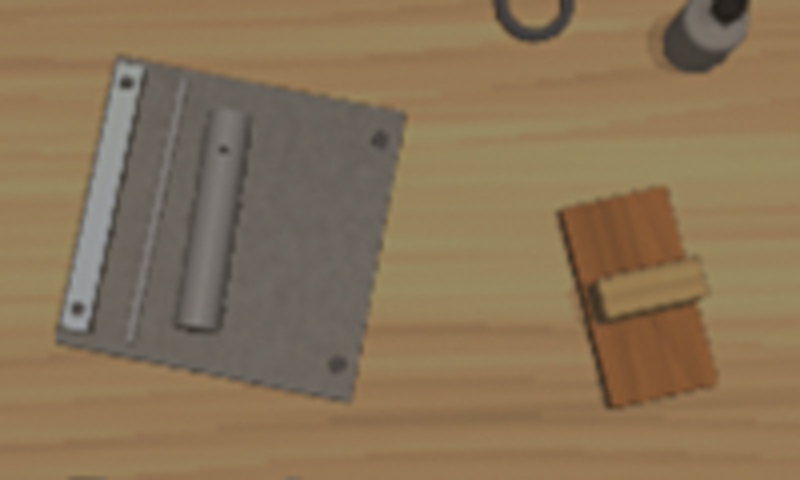

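```bash
python3 - <<'E'
import cv2,numpy as np
from h import *
p=cv2.imread("pics/top0.png"); M=model("top"); W=cloud(np.load("pics/top0_d.npy"),M)
hsv=cv2.cvtColor(p,cv2.COLOR_BGR2HSV)
roi=np.zeros(p.shape[:2],np.uint8); roi[155:260,275:380]=1
g=((hsv[...,1]<70)&(roi>0)).astype(np.uint8); g=cv2.morphologyEx(g,cv2.MORPH_OPEN,np.ones((3,3),np.uint8))
c=max(cv2.findContours(g,0,1)[0],key=cv2.contourArea)
# bed corners via ray on z=.01
pts=ray(c[:,0],M,0.010)[:,:2]*1000
r=cv2.minAreaRect(pts.astype(np.float32)); print("jig",r)
# stop: z>.022 & bright
for nm,lo,hi,z in [("all>18",.02,.06,0)]:
    b=((W[...,2]>lo)&(W[...,2]<hi)&(roi>0)).astype(np.uint8)
    for c in cv2.findContours(b,0,1)[0]:
        if cv2.contourArea(c)>40:
            mm=np.zeros_like(b); cv2.drawContours(mm,[c],-1,1,-1); q=W[(mm>0)&(b>0)]
            zt=np.percentile(q[:,2],95); pc=ray(c[:,0],M,0.03 if zt<.036 else 0.030)[:,:2]*1000
            print(nm,cv2.contourArea(c),zt,cv2.minAreaRect(pc.astype(np.float32)))
# bright stop
s=((hsv[...,2]>140)&(hsv[...,1]<50)&(roi>0)).astype(np.uint8)
for c in cv2.findContours(s,0,1)[0]:
    if cv2.contourArea(c)>40: print("stopbright",cv2.minAreaRect((ray(c[:,0],M,.03)[:,:2]*1000).astype(np.float32)))
# float
fr=(p.shape[0]); roi[:]=0; roi[185:260,400:460]=1
f=((W[...,2]>.012)&(roi>0)).astype(np.uint8)
c=max(cv2.findContours(f,0,1)[0],key=cv2.contourArea); print("float",cv2.minAreaRect((ray(c[:,0],M,.018)[:,:2]*1000).astype(np.float32)))
f=((W[...,2]>.045)&(roi>0)).astype(np.uint8)
c=max(cv2.findContours(f,0,1)[0],key=cv2.contourArea); print("handle",cv2.minAreaRect((ray(c[:,0],M,.064)[:,:2]*1000).astype(np.float32)),W[f>0][:,2].max(), W[f>0].mean(0))
E
```

```text
jig ((587.293212890625, -16.861526489257812), (219.53842163085938, 219.2126922607422), 77.22203826904297)
all>18 548.5 0.0463666978648091 ((590.5482177734375, -4.460720062255859), (32.16850280761719, 163.33718872070312), 79.5775375366211)
all>18 412.0 0.0363229443086222 ((609.6170654296875, 75.338623046875), (20.969125747680664, 199.79302978515625), 77.1280288696289)
stopbright ((609.2644653320312, 76.90642547607422), (15.747151374816895, 162.26034545898438), 77.15087127685547)
float ((529.827392578125, -316.2303161621094), (149.78614807128906, 91.31919860839844), 11.278463363647461)
handle ((527.8001098632812, -309.8724060058594), (31.16248321533203, 79.42533874511719), 11.19580364227295) 1.4899553807243209 [ 0.51585397 -0.28963316  0.15604846]
```

drive_tool(steps=[-0.028, 0.027, 0.0035, 0, 0, 0, -1, -0.028, 0.027, 0.0035, 0, 0, 0, -1, -0.028, 0.027, 0.0035, 0, 0, 0, -1, -0.028, 0.027, 0.0035, 0, 0, 0, -1, -0.028, 0.027, 0.0035, 0, 0, 0, -1, -0.028, 0.027, 0.0035, 0, 0, 0, -1, -0.028, 0.027, 0.0035, 0, 0, 0, -1, -0.028, 0.027, 0.0035, 0, 0, 0, -1])

```text
clock: 0.77
eef_pos: [0.293, 0.1905, 0.2756]
tool_rot: [0.812, 0.583, -0.0, 0.0]
ft_force: [1.5, 1.0, -0.5]
grip_width: 0.0854
```

drive_tool(steps=[-0.028, 0.027, 0.0035, 0, 0, 0, -1, -0.028, 0.027, 0.0035, 0, 0, 0, -1, -0.028, 0.027, 0.0035, 0, 0, 0, -1, -0.028, 0.027, 0.0035, 0, 0, 0, -1, -0.028, 0.027, 0.0035, 0, 0, 0, -1, -0.028, 0.027, 0.0035, 0, 0, 0, -1, -0.028, 0.027, 0.0035, 0, 0, 0, -1, -0.028, 0.027, 0.0035, 0, 0, 0, -1])

```text
clock: 1.43
eef_pos: [0.426, -0.091, 0.2475]
tool_rot: [0.813, 0.583, -0.0, -0.0]
ft_force: [2.5, 0.5, 0.3]
grip_width: 0.0855
```

drive_tool(steps=[-0.028, 0.027, 0.0035, 0, 0, 0, -1, -0.028, 0.027, 0.0035, 0, 0, 0, -1, -0.028, 0.027, 0.0035, 0, 0, 0, -1, -0.028, 0.027, 0.0035, 0, 0, 0, -1, -0.028, 0.027, 0.0035, 0, 0, 0, -1, -0.028, 0.027, 0.0035, 0, 0, 0, -1])

```text
clock: 1.93
eef_pos: [0.5258, -0.3018, 0.226]
tool_rot: [0.813, 0.583, -0.0, -0.001]
ft_force: [1.0, 0.2, 0.7]
grip_width: 0.0855
```

drive_tool(steps=[0, 0, 0, 0, 0, 7, -1, 0, 0, 0, 0, 0, 7, -1, 0, 0, 0, 0, 0, 7, -1, 0, 0, 0, 0, 0, 7, -1, 0, 0, 0, 0, 0, 7, -1, 0, 0, 0, 0, 0, 7, -1, 0, 0, 0, 0, 0, 7, -1, 0, 0, 0, 0, 0, 7, -1])

```text
clock: 2.6
eef_pos: [0.5253, -0.2999, 0.2261]
tool_rot: [0.991, 0.13, -0.001, -0.0]
ft_force: [0.4, 0.7, 0.1]
grip_width: 0.0855
```

drive_tool(steps=[0, 0, 0, 0, 0, 4, -1, 0, 0, 0, 0, 0, 0, -1, 0, 0, 0, 0, 0, 0, -1, 0, 0, 0, 0, 0, 0, -1])

```text
clock: 2.93
eef_pos: [0.5255, -0.2999, 0.2265]
tool_rot: [0.995, 0.1, -0.0, -0.0]
ft_force: [0.2, 0.1, -1.1]
grip_width: 0.0854
```

```bash
python3 - <<'E'
from h import *
o=bot.get_obs(); M=model("wrist"); p,d=vision.camera("wrist"); cv2.imwrite("pics/w1.png",p[:,:,::-1]); np.save("pics/w1_d.npy",d); np.savez("pics/w1m.npz",*M)
W=cloud(d,M); print(o["eef_pos"],o["ft_force"]); print(-M[1].T@M[2])
b=((W[...,2]>.05)&(W[...,2]<.072)&(abs(W[...,0]-.528)<.08)&(abs(W[...,1]+.31)<.08)&(d>0)).astype(np.uint8)
b=cv2.morphologyEx(b,cv2.MORPH_OPEN,np.ones((5,5),np.uint8))
c=max(cv2.findContours(b,0,1)[0],key=cv2.contourArea)
print(cv2.minAreaRect((W[c[:,0,1],c[:,0,0],:2]*1000).astype(np.float32)),np.median(W[b>0][:,2]), cv2.boundingRect(c))
b=((W[...,2]>.010)&(W[...,2]<.072)&(abs(W[...,0]-.528)<.12)&(abs(W[...,1]+.31)<.1)&(d>0)).astype(np.uint8)
c=max(cv2.findContours(b,0,1)[0],key=cv2.contourArea)
q=W[b>0]; q=q[q[:,2]<.03]; print(cv2.minAreaRect((q[:,:2]*1000).astype(np.float32)),np.median(q[:,2]))
E
```

```text
[ 0.52545308 -0.29994712  0.22651303] [ 0.19532144  0.09786474 -1.07965707]
[ 0.51079071 -0.22542916  0.29720143]
((528.6244506835938, -308.951171875), (29.940919876098633, 75.13854217529297), 11.38659954071045) 0.06426017820015584 (299, 169, 38, 91)
((528.5498657226562, -309.0671081542969), (150.04318237304688, 79.56893157958984), 11.412793159484863) 0.018441997280611272
```

View pics/w1.png

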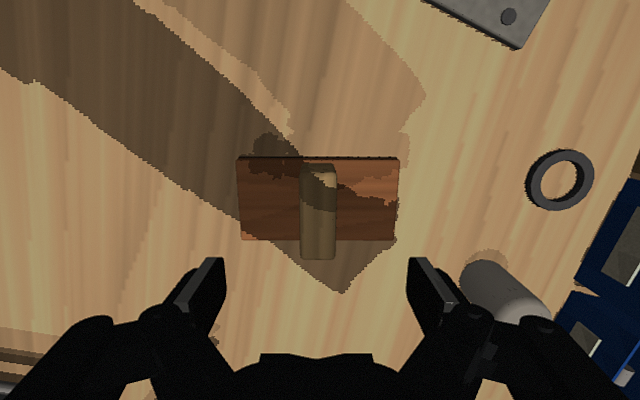

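drive_tool(steps=[0.001, 0.0095, 0.02, 0, 0, 0, -1, 0, 0, 0.03, 0, 0, 0, -1, 0, 0, 0.03, 0, 0, 0, -1, 0, 0, 0.03, 0, 0, 0, -1, 0, 0, 0.018, 0, 0, 0, -1, 0, 0, 0, 0, 0, 0, -1, 0, 0, 0, 0, 0, 0, -1])

```text
clock: 3.57
eef_pos: [0.5278, -0.3087, 0.0979]
tool_rot: [0.995, 0.099, -0.001, -0.001]
ft_force: [0.7, -0.2, -0.3]
grip_width: 0.0852
```

drive_tool(steps=[0, 0, 0, 0, 0, 0, 1, 0, 0, 0, 0, 0, 0, 1, 0, 0, 0, 0, 0, 0, 1, 0, 0, 0, 0, 0, 0, 1, 0, 0, 0, 0, 0, 0, 1, 0, 0, 0, 0, 0, 0, 1, 0, 0, 0, 0, 0, 0, 1, 0, 0, 0, 0, 0, 0, 1])

```text
clock: 4.23
eef_pos: [0.529, -0.3096, 0.1004]
tool_rot: [0.995, 0.099, 0.001, 0.001]
ft_force: [-0.6, 0.1, 6.0]
grip_width: 0.0295
```

drive_tool(steps=[0, 0, 0, 0, 0, 0, 1, 0, 0, 0, 0, 0, 0, 1, 0, 0, 0, 0, 0, 0, 1])

```text
clock: 4.48
eef_pos: [0.529, -0.3096, 0.1003]
tool_rot: [0.995, 0.099, 0.001, 0.001]
ft_force: [-1.3, -0.5, 6.2]
grip_width: 0.0294
```

```bash
python3 - <<'E'
from h import *
o=bot.get_obs(); print(bot.tip_reach)
for k in o: print(k,np.round(o[k],4))
E
```

```text
0.0726
clock 4.4833
joint_pos [-5.294e-01  6.112e-01  1.840e-02  9.758e-01 -4.000e-04  8.437e-01]
joint_vel [-0.0001 -0.0006  0.0008 -0.0004 -0.0001 -0.001 ]
tau [ 3.06700e-01 -4.70855e+01  2.03948e+01 -4.60500e-01  2.28200e-01
  2.35000e-02]
eef_pos [ 0.529  -0.3096  0.1003]
tool_rot [9.951e-01 9.870e-02 8.000e-04 8.000e-04]
ft_force [-1.2909 -0.4514  6.1753]
ft_torque [-0.0394  0.3654  0.0228]
grip_width 0.0294
```

drive_tool(steps=[0, 0, -0.01, 0, 0, 0, 1, 0, 0, -0.02, 0, 0, 0, 1, 0, 0, -0.03, 0, 0, 0, 1, 0, 0, -0.03, 0, 0, 0, 1, 0, 0, -0.01, 0, 0, 0, 1, 0, 0, 0, 0, 0, 0, 1, 0, 0, 0, 0, 0, 0, 1])

```text
clock: 5.07
eef_pos: [0.5283, -0.309, 0.1983]
tool_rot: [0.995, 0.099, -0.0, -0.0]
ft_force: [-0.5, -0.7, -3.6]
grip_width: 0.0299
```

```bash
python3 - <<'E'
from h import *
M=model("top"); D=[np.load("pics/top0_d.npy")]
for i in range(3):
    p,d=vision.camera("top"); D.append(d)
cv2.imwrite("pics/top1.png",p[:,:,::-1])
p=cv2.imread("pics/top0.png")
W=cloud(np.median(D,0),M); roi=np.zeros(p.shape[:2],bool); roi[160:255,280:375]=1
def pca(q):
    c=q.mean(0); v=np.linalg.svd(q[:,:2]-c[:2],full_matrices=False)[2][0]; a=np.degrees(np.arctan2(v[1],v[0]))%180; s=(q[:,:2]-c[:2])@v; return c,a,np.ptp(s),(s.max()+s.min())/2
th=np.radians(77.15); J=np.array([587.3,-16.9])/1e3; ex=np.array([np.cos(th),np.sin(th)]); ey=np.array([-ex[1],ex[0]])
jx=(W[...,:2]-J)@ex; z=W[...,2]
for zt in (.02,.03,.036): print("tube",zt,pca(W[roi&(jx<.05)&(z>zt)&(z<.06)]))
print("stop",pca(W[roi&(jx>.075)&(z>.026)&(z<.045)]))
q=W[roi&(jx<.05)&(z>.02)&(z<.06)]; c=q.mean(0)[:2]-J; print("tube jig",c@ex,c@ey)
q=W[roi&(jx>.075)&(z>.026)&(z<.045)]; c=q.mean(0)[:2]-J; print("stop jig",c@ex,c@ey)
o=bot.get_obs(); print(o["eef_pos"],o["ft_force"],o["ft_torque"])
f=(W[...,2]>.05)
E
```

```text
tube 0.02 (array([ 0.5880371 , -0.00422167,  0.03933572]), np.float64(169.75320751638358), np.float64(0.1600005749494542), np.float64(-0.0015113635790583516))
tube 0.03 (array([ 0.5884082 , -0.00427762,  0.03974601]), np.float64(169.7893714572912), np.float64(0.15999036457737864), np.float64(-0.0011328455481140684))
tube 0.036 (array([ 0.58846174, -0.00426971,  0.04090069]), np.float64(169.75881053361744), np.float64(0.15986074720871218), np.float64(-0.0010152923646171985))
stop (array([0.60910404, 0.07581776, 0.03092147]), np.float64(167.08419956351125), np.float64(0.19920750544668675), np.float64(-0.0005581538034912861))
tube jig 0.012524744165098078 0.0021010158874645553
stop jig 0.09524490382614448 -0.0006375970071400741
[ 0.5271958  -0.30834789  0.19613672] [-0.48202107 -0.10256048 -3.72140751] [ 0.04671496  0.0312634  -0.01726682]
```

drive_tool(steps=[0.0136, -0.0325, 0, 0, 0, 0, 1, 0.0136, -0.0325, 0, 0, 0, 0, 1, 0.0136, -0.0325, 0, 0, 0, 0, 1, 0.0136, -0.0325, 0, 0, 0, 0, 1, 0.0136, -0.0325, 0, 0, 0, 0, 1, 0.0136, -0.0325, 0, 0, 0, 0, 1, 0.0136, -0.0325, 0, 0, 0, 0, 1, 0.0136, -0.0325, 0, 0, 0, 0, 1])

```text
clock: 5.88
eef_pos: [0.5831, -0.0311, 0.1968]
tool_rot: [0.995, 0.099, -0.002, -0.0]
ft_force: [1.3, -0.4, -3.1]
grip_width: 0.0292
```

drive_tool(steps=[0, 0, 0, 0, 0, -6.9, 1, 0, 0, 0, 0, 0, -6.9, 1, 0, 0, 0, 0, 0, -6.9, 1, 0, 0, 0, 0, 0, -6.9, 1, 0, 0, 0, 0, 0, -6.9, 1, 0, 0, 0, 0, 0, -6.9, 1, 0, 0, 0, 0, 0, -6.9, 1, 0, 0, 0, 0, 0, -6.9, 1])

```text
clock: 6.55
eef_pos: [0.583, -0.0327, 0.1966]
tool_rot: [0.834, 0.551, -0.002, -0.001]
ft_force: [0.2, -1.1, -3.3]
grip_width: 0.0297
```

drive_tool(steps=[0, 0, 0, 0, 0, -6.7, 1, 0, 0, 0, 0, 0, -6.7, 1, 0, 0, 0, 0, 0, 0, 1, 0, 0, 0, 0, 0, 0, 1, 0, 0, 0, 0, 0, 0, 1, 0, 0, 0, 0, 0, 0, 1])

```text
clock: 7.05
eef_pos: [0.5838, -0.0328, 0.1983]
tool_rot: [0.767, 0.642, -0.0, -0.0]
ft_force: [0.0, 0.4, -4.9]
grip_width: 0.0297
```

```bash
python3 - <<'E'
from h import *
from scipy.spatial.transform import Rotation as R
o=bot.get_obs();M=model("wrist"); p,d=vision.camera("wrist"); cv2.imwrite("pics/w2.png",p[:,:,::-1]); np.save("pics/w2_d.npy",d)
pt,dt=vision.camera("top"); ps,_=vision.camera("scene")
cv2.imwrite("pics/s2.png",np.hstack([ps[100:300,200:440],pt[130:330,250:490]])[:,:,::-1])
W=cloud(d,M); np.save("pics/w2_W.npy",W)
for i in range(2):
    o=bot.get_obs(); r=R.from_quat(o["tool_rot"]).as_matrix(); print(o["eef_pos"].round(4),np.degrees(np.arctan2(r[1,0],r[0,0])),r[:,2].round(4),np.round(o["ft_force"],2),np.round(o["ft_torque"],3)); vision.camera("top")
E
```

```text
[ 0.584  -0.0328  0.1988] 79.88817473156868 [-2.e-04 -0.e+00 -1.e+00] [ 0.72 -0.65 -3.51] [ 0.     0.033 -0.001]
[ 0.584  -0.0328  0.1989] 79.9015482631355 [-0.  0. -1.] [-0.36 -0.36 -4.04] [-0.041 -0.003 -0.006]
```

View pics/w2.png

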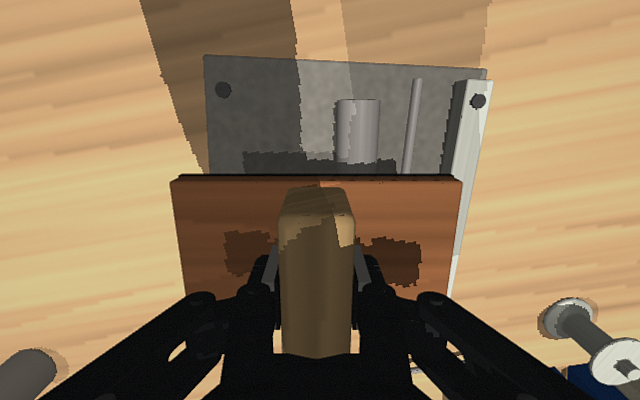

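View pics/s2.png

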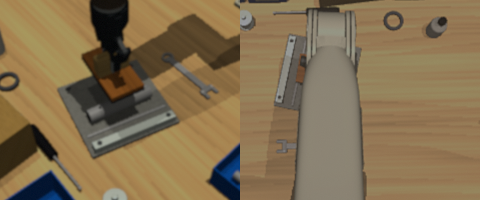

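```bash
cat >> h.py <<'E'
from scipy.spatial.transform import Rotation as Rot
TH=np.radians(77.1); J=np.array([.5872,-.0175]); EX=np.array([np.cos(TH),np.sin(TH)]); EY=np.array([-EX[1],EX[0]])
def look(tag,save=True):
    o=bot.get_obs();M=model("wrist"); p,d=vision.camera("wrist")
    if save: cv2.imwrite(f"pics/{tag}.png",p[:,:,::-1])
    W=cloud(d,M); jx=(W[...,:2]-J)@EX; jy=(W[...,:2]-J)@EY; z=W[...,2]; ok=d>0
    r=Rot.from_quat(o["tool_rot"]).as_matrix(); e=o["eef_pos"]
    L=(W-e)@r  # tool frame
    zs=.1003-.018
    b=ok&(abs(L[...,2]-zs)<.012)&(abs(L[...,0])<.07)&(abs(L[...,0])>.03)&(L[...,1]<-.015)&(L[...,1]>-.035)
    q=L[b]
    if len(q)>50:
        A=np.c_[q[:,:2],np.ones(len(q))]; c=np.linalg.lstsq(A,q[:,2],rcond=None)[0]
        print("board slope x,y (tool)",c[:2].round(4),"z0 exp .0823:",c[2].round(4),"n",len(q))
    v=np.indices(d.shape)[0]
    far=(L[...,1]<-.046)&ok
    t=far&(z>.028)&(z<.055)&(abs(jy)<.1)&(jx<.083)&(jx>-.1)
    st=far&(z>.024)&(z<.045)&(abs(jy)<.1)&(jx>.083)&(jx<.115)
    q=W[t]; 
    if t.sum()>50:
        k=z[t]>np.percentile(z[t],50); 
        x=jx[t];y=jy[t]
        # axis line: fit circle-ish by mid of x extent per y-bin
        bins=np.arange(y.min(),y.max(),.004); m=[]
        for a in bins:
            s=(y>=a)&(y<a+.004)
            if s.sum()>5:
                A=np.c_[2*x[s],np.ones(s.sum())]; f=np.linalg.lstsq(A,x[s]**2+0*(z[t][s]),rcond=None)
                zz=z[t][s]; m.append((y[s].mean(),np.median(x[s][zz>zz.max()-.0015]),zz.max()))
        m=np.array(m); pf=np.polyfit(m[:,0],m[:,1],1); print("tube jx at ends",y.min().round(4),y.max().round(4)," x(y=0)=%.4f skew deg %.2f"%(pf[1],-np.degrees(np.arctan(pf[0]))),"ztop %.4f"%np.median(m[:,2]))
    if st.sum()>50: print("stop face jx~ %.4f ztop %.4f"%(np.percentile(jx[st],3),np.median(z[st])))
    print(o["clock"],e.round(4),"yaw %.2f"%np.degrees(np.arctan2(r[1,0],r[0,0])),"tooljig",((e[:2]-J)@EX).round(4),((e[:2]-J)@EY).round(4),"F",np.round(o["ft_force"],2),"tau",np.round(o["ft_torque"],2))
    return W
E
python3 -c "
from h import *
look('w3')"
```

```text
board slope x,y (tool) [0.0005 0.004 ] z0 exp .0823: 0.0819 n 5668
tube jx at ends 0.0464 0.082  x(y=0)=0.0167 skew deg 3.46 ztop 0.0439
stop face jx~ 0.0882 ztop 0.0306
7.3 [ 0.5841 -0.0328  0.199 ] yaw 79.91 tooljig -0.0156 -0.0004 F [ 0.1   0.29 -3.48] tau [-0.03 -0.   -0.03]
```

drive_tool(steps=[0, 0, 0.015, 0, 0, 0, 1, 0, 0, 0.015, 0, 0, 0, 1, 0, 0, 0.012, 0, 0, 0, 1, 0, 0, 0.007, 0, 0, 0, 1, 0, 0, 0.003, 0, 0, 0, 1, 0, 0, 0, 0, 0, 0, 1, 0, 0, 0, 0, 0, 0, 1])

```text
clock: 7.93
eef_pos: [0.5844, -0.0328, 0.1474]
tool_rot: [0.766, 0.642, 0.0, 0.0]
ft_force: [-0.4, 0.2, -3.1]
grip_width: 0.0293
```

drive_tool(steps=[0, 0, 0.001, 0, 0, 0, 1, 0, 0, 0.001, 0, 0, 0, 1, 0, 0, 0.001, 0, 0, 0, 1, 0, 0, 0, 0, 0, 0, 1, 0, 0, 0, 0, 0, 0, 1])

```text
clock: 8.35
eef_pos: [0.5841, -0.0328, 0.144]
tool_rot: [0.766, 0.642, 0.0, 0.0]
ft_force: [-0.3, 1.3, -3.9]
grip_width: 0.0297
```

drive_tool(steps=[0, 0, 0.001, 0, 0, 0, 1, 0, 0, 0.001, 0, 0, 0, 1, 0, 0, 0.0005, 0, 0, 0, 1, 0, 0, 0, 0, 0, 0, 1, 0, 0, 0, 0, 0, 0, 1])

```text
clock: 8.77
eef_pos: [0.5842, -0.0327, 0.1423]
tool_rot: [0.766, 0.642, 0.001, 0.0]
ft_force: [-3.5, 1.3, 4.4]
grip_width: 0.0291
```

drive_tool(steps=[0.001, 0, 0.0006, 0, 0, 0, 1, 0.002, 0, 0, 0, 0, 0.1, 1, 0.002, 0, 0, 0, 0, 0.1, 1, 0.002, 0, 0, 0, 0, 0.1, 1, 0.002, 0, 0, 0, 0, 0.1, 1])

```text
clock: 9.18
eef_pos: [0.5858, -0.0237, 0.1422]
tool_rot: [0.768, 0.64, 0.001, 0.0]
ft_force: [-4.0, 0.7, 8.2]
grip_width: 0.0292
```

```bash
python3 -c "
from h import *
look('w4')"
```

```text
board slope x,y (tool) [-0.0012  0.0017] z0 exp .0823: 0.0818 n 5653
tube jx at ends 0.0465 0.0822  x(y=0)=0.0187 skew deg 1.02 ztop 0.0441
stop face jx~ 0.0881 ztop 0.0305
9.1833 [ 0.5858 -0.0237  0.1422] yaw 79.57 tooljig -0.0064 -0.0 F [-3.96  0.72  8.19] tau [0.37 0.8  0.21]
```

```bash
python3 - <<'E'
s=open('h.py').read()
a=s.index("        k=z[t]>np"); b=s.index("    if st.sum()")
s=s[:a]+'''        from scipy.optimize import least_squares
        x=jx[t];y=jy[t];zz=z[t]
        f=least_squares(lambda u:np.hypot((x-u[0]-u[1]*y)*np.cos(np.arctan(u[1])),zz-u[2])-.016,[np.median(x),0,.026],loss="soft_l1",f_scale=.001)
        u=f.x; print("tube y",y.min().round(4),y.max().round(4)," x0 %.4f to-seat(if stop .0882) %.4f skew %.2f zaxis %.4f"%(u[0],.0722-u[0],-np.degrees(np.arctan(u[1])),u[2]))
'''+s[b:]
open('h.py','w').write(s)
E
python3 -c "
from h import *
look('w5')"
```

```text
board slope x,y (tool) [-0.001   0.0028] z0 exp .0823: 0.0818 n 5660
tube y 0.0464 0.0822  x0 0.0209 to-seat(if stop .0882) 0.0513 skew 2.75 zaxis 0.0265
stop face jx~ 0.0881 ztop 0.0305
9.2333 [ 0.5859 -0.0233  0.1422] yaw 79.58 tooljig -0.006 0.0 F [-3.36  0.23  8.32] tau [0.45 0.73 0.25]
```

drive_tool(steps=[0.0025, -0.0002, 0, 0, 0, 0.2, 1, 0.0025, -0.0002, 0, 0, 0, 0.2, 1, 0.0025, -0.0002, 0, 0, 0, 0.2, 1, 0.0025, -0.0002, 0, 0, 0, 0.2, 1])

```text
clock: 9.62
eef_pos: [0.5874, -0.0138, 0.1422]
tool_rot: [0.773, 0.634, 0.001, 0.001]
ft_force: [-1.6, 1.0, 6.6]
grip_width: 0.0292
```

```bash
python3 -c "
from h import *
look('w6')"
```

```text
board slope x,y (tool) [-0.0007  0.0011] z0 exp .0823: 0.0818 n 5650
tube y 0.0467 0.0824  x0 0.0256 to-seat(if stop .0882) 0.0466 skew 2.73 zaxis 0.0265
stop face jx~ 0.0882 ztop 0.0305
9.6167 [ 0.5874 -0.0138  0.1422] yaw 78.75 tooljig 0.0036 0.0007 F [-1.58  1.05  6.6 ] tau [0.2  0.48 0.21]
```

drive_tool(steps=[0.0025, 0, 0.0001, 0, 0, 0.3, 1, 0.0025, 0, 0, 0, 0, 0.3, 1, 0.0025, 0, 0.0001, 0, 0, 0.3, 1, 0.0025, 0, 0, 0, 0, 0.3, 1, 0.0025, 0, 0.0001, 0, 0, 0.3, 1, 0.0025, 0, 0, 0, 0, 0.3, 1])

```text
clock: 10.17
eef_pos: [0.5902, 0.0009, 0.1423]
tool_rot: [0.783, 0.622, 0.001, 0.001]
ft_force: [-4.2, 1.0, 9.4]
grip_width: 0.0294
```

```bash
python3 -c "
from h import *
look('w7')"
```

```text
board slope x,y (tool) [-0.0004  0.0023] z0 exp .0823: 0.0818 n 5643
tube y 0.0469 0.0826  x0 0.0332 to-seat(if stop .0882) 0.0390 skew 2.78 zaxis 0.0265
stop face jx~ 0.0883 ztop 0.0305
10.1667 [0.5902 0.0009 0.1423] yaw 76.95 tooljig 0.0186 0.0012 F [-4.19  1.    9.36] tau [0.26 0.82 0.21]
```

drive_tool(steps=[0.0025, -0.0004, -0.0004, 0, 0, 0, 1, 0.0025, -0.0004, -0.0003, 0, 0, 0, 1, 0.0025, -0.0004, 0, 0, 0, 0, 1, 0.0025, -0.0004, 0, 0, 0, 0, 1, 0.0025, 0, 0, 0, 0, 0, 1, 0.0025, 0, 0, 0, 0, 0, 1])

```text
clock: 10.72
eef_pos: [0.5927, 0.0158, 0.1423]
tool_rot: [0.783, 0.622, 0.001, 0.001]
ft_force: [-0.6, 0.1, 6.6]
grip_width: 0.0291
```

```bash
python3 -c "
from h import *
look('w8')"
```

```text
board slope x,y (tool) [0.     0.0028] z0 exp .0823: 0.0818 n 5623
tube y 0.0477 0.0829  x0 0.0408 to-seat(if stop .0882) 0.0314 skew 2.88 zaxis 0.0265
stop face jx~ 0.0884 ztop 0.0305
10.7167 [0.5927 0.0158 0.1423] yaw 76.94 tooljig 0.0337 0.0021 F [-0.57  0.07  6.64] tau [0.05 0.29 0.1 ]
```

View pics/w8.png

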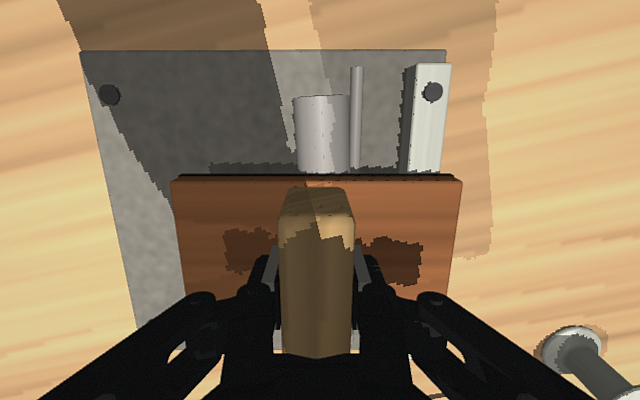

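drive_tool(steps=[0.002, 0, 0, 0, 0, 0, 1, 0.002, 0, 0, 0, 0, 0, 1, 0.002, 0, 0, 0, 0, 0, 1])

```text
clock: 11.02
eef_pos: [0.5938, 0.0217, 0.1423]
tool_rot: [0.783, 0.622, 0.001, 0.001]
ft_force: [-2.5, -0.3, 6.5]
grip_width: 0.029
```

```bash
python3 -c "
from h import *
look('w9')"
```

```text
board slope x,y (tool) [0.0001 0.0048] z0 exp .0823: 0.0819 n 5645
tube y 0.048 0.0832  x0 0.0437 to-seat(if stop .0882) 0.0285 skew 2.82 zaxis 0.0265
stop face jx~ 0.0884 ztop 0.0306
11.0167 [0.5938 0.0217 0.1423] yaw 76.94 tooljig 0.0397 0.0023 F [-2.53 -0.29  6.45] tau [0.02 0.42 0.12]
```

drive_tool(steps=[0.0015, 0, 0, 0, 0, 0.5, 1, 0.0015, 0, 0, 0, 0, 0.5, 1])

```text
clock: 11.23
eef_pos: [0.5944, 0.024, 0.1423]
tool_rot: [0.789, 0.615, 0.0, 0.001]
ft_force: [-2.7, -3.6, 7.0]
grip_width: 0.0296
```

```bash
python3 -c "
from h import *
look('w10')"
```

```text
board slope x,y (tool) [0.0003 0.0069] z0 exp .0823: 0.0819 n 5644
tube y 0.0478 0.083  x0 0.0446 to-seat(if stop .0882) 0.0276 skew 2.29 zaxis 0.0264
stop face jx~ 0.0884 ztop 0.0306
11.2333 [0.5944 0.024  0.1423] yaw 75.90 tooljig 0.0421 0.0023 F [-2.68 -3.58  7.03] tau [-0.4   0.49  0.18]
```

drive_tool(steps=[0.0015, 0, 0, 0, 0, 0.5, 1, 0.0015, 0, 0, 0, 0, 0.5, 1])

```text
clock: 11.45
eef_pos: [0.595, 0.0267, 0.1423]
tool_rot: [0.794, 0.608, 0.0, 0.001]
ft_force: [-2.6, -2.2, 8.0]
grip_width: 0.0294
```

```bash
python3 -c "
from h import *
look('w11')"
```

```text
board slope x,y (tool) [0.0009 0.0027] z0 exp .0823: 0.0818 n 5653
tube y 0.0476 0.083  x0 0.0460 to-seat(if stop .0882) 0.0262 skew 1.32 zaxis 0.0264
stop face jx~ 0.0884 ztop 0.0306
11.45 [0.595  0.0267 0.1423] yaw 74.89 tooljig 0.0449 0.0023 F [-2.57 -2.2   8.02] tau [-0.48  0.48  0.06]
```

drive_tool(steps=[0.0015, 0, -0.0002, 0, 0, 0.5, 1, 0.0015, 0, -0.0002, 0, 0, 0.5, 1])

```text
clock: 11.67
eef_pos: [0.5956, 0.0295, 0.1423]
tool_rot: [0.799, 0.601, -0.0, 0.001]
ft_force: [-2.4, -2.9, 6.2]
grip_width: 0.0296
```

```bash
python3 -c "
from h import *
look('w12')"
```

```text
board slope x,y (tool) [0.0006 0.001 ] z0 exp .0823: 0.0818 n 5642
tube y 0.0476 0.0829  x0 0.0472 to-seat(if stop .0882) 0.0250 skew 0.35 zaxis 0.0265
stop face jx~ 0.0884 ztop 0.0306
11.6667 [0.5956 0.0295 0.1423] yaw 73.87 tooljig 0.0477 0.0023 F [-2.44 -2.95  6.17] tau [-0.7   0.45  0.13]
```

drive_tool(steps=[0.002, -0.0001, -0.0002, 0, 0, 0.1, 1, 0.002, -0.0001, -0.0004, 0, 0, 0.1, 1, 0.002, -0.0001, -0.0006, 0, 0, 0, 1])

```text
clock: 11.97
eef_pos: [0.5969, 0.0346, 0.1436]
tool_rot: [0.8, 0.599, -0.001, 0.002]
ft_force: [-3.1, -3.7, 6.8]
grip_width: 0.0292
```

```bash
python3 -c "
from h import *
look('w13')"
```

```text
board slope x,y (tool) [0.0014 0.0057] z0 exp .0823: 0.082 n 5633
tube y 0.0475 0.0829  x0 0.0494 to-seat(if stop .0882) 0.0228 skew 0.46 zaxis 0.0277
stop face jx~ 0.0885 ztop 0.0306
11.9667 [0.5969 0.0346 0.1436] yaw 73.65 tooljig 0.0529 0.0022 F [-3.06 -3.71  6.78] tau [-0.91  0.45  0.06]
```

drive_tool(steps=[0.002, -0.0001, -0.0005, 0, 0, 0, 1, 0.002, -0.0001, -0.0005, 0, 0, 0, 1, 0.002, -0.0001, -0.0004, 0, 0, 0, 1])

```text
clock: 12.27
eef_pos: [0.5983, 0.0409, 0.1451]
tool_rot: [0.8, 0.6, -0.0, 0.001]
ft_force: [-2.1, -2.3, 6.9]
grip_width: 0.0292
```

```bash
python3 -c "
from h import *
look('w14')"
```

```text
board slope x,y (tool) [0.0012 0.0031] z0 exp .0823: 0.0819 n 5632
tube y 0.0477 0.0829  x0 0.0523 to-seat(if stop .0882) 0.0199 skew 0.23 zaxis 0.0292
stop face jx~ 0.0885 ztop 0.0306
12.2667 [0.5983 0.0409 0.1451] yaw 73.67 tooljig 0.0594 0.0022 F [-2.05 -2.32  6.9 ] tau [-0.66  0.51 -0.01]
```

drive_tool(steps=[0.002, -0.0001, -0.0004, 0, 0, 0, 1, 0.002, -0.0001, -0.0003, 0, 0, 0, 1, 0.002, -0.0001, -0.0002, 0, 0, 0, 1])

```text
clock: 12.57
eef_pos: [0.5998, 0.0472, 0.1459]
tool_rot: [0.8, 0.6, -0.0, 0.001]
ft_force: [-1.9, -1.7, 6.8]
grip_width: 0.0293
```

```bash
python3 -c "
from h import *
look('w15')"
```

```text
board slope x,y (tool) [0.0009 0.0046] z0 exp .0823: 0.0819 n 5631
tube y 0.048 0.0829  x0 0.0555 to-seat(if stop .0882) 0.0167 skew 0.22 zaxis 0.0301
stop face jx~ 0.0886 ztop 0.0306
12.5667 [0.5998 0.0472 0.1459] yaw 73.69 tooljig 0.0659 0.0022 F [-1.94 -1.73  6.83] tau [-0.46  0.47 -0.04]
```

drive_tool(steps=[0.002, -0.0001, -0.0002, 0, 0, 0, 1, 0.002, -0.0001, -0.0001, 0, 0, 0, 1, 0.002, -0.0001, 0, 0, 0, 0, 1])

```text
clock: 12.87
eef_pos: [0.6013, 0.0535, 0.1462]
tool_rot: [0.8, 0.6, 0.0, 0.001]
ft_force: [-2.1, 0.2, 7.2]
grip_width: 0.0295
```

```bash
python3 -c "
from h import *
look('w16')"
```

```text
board slope x,y (tool) [0.0011 0.0039] z0 exp .0823: 0.0819 n 5641
tube y 0.0482 0.083  x0 0.0589 to-seat(if stop .0882) 0.0133 skew 0.32 zaxis 0.0305
stop face jx~ 0.0887 ztop 0.0306
12.8667 [0.6013 0.0535 0.1462] yaw 73.71 tooljig 0.0724 0.0021 F [-2.05  0.24  7.17] tau [-0.14  0.43 -0.04]
```

drive_tool(steps=[0.002, -0.0001, 0, 0, 0, 0, 1, 0.002, -0.0001, 0.0001, 0, 0, 0, 1, 0.002, -0.0001, 0.0001, 0, 0, 0, 1, 0.002, -0.0001, 0.0002, 0, 0, 0, 1])

```text
clock: 13.25
eef_pos: [0.6032, 0.0619, 0.1458]
tool_rot: [0.8, 0.6, 0.001, 0.0]
ft_force: [-1.1, 2.0, 6.0]
grip_width: 0.0291
```

```bash
python3 -c "
from h import *
look('w17')"
```

```text
board slope x,y (tool) [0.001  0.0021] z0 exp .0823: 0.0818 n 5649
tube y 0.0482 0.0829  x0 0.0633 to-seat(if stop .0882) 0.0089 skew 0.33 zaxis 0.0300
stop face jx~ 0.0890 ztop 0.0306
13.25 [0.6032 0.0619 0.1458] yaw 73.73 tooljig 0.081 0.0021 F [-1.1   2.    6.04] tau [ 0.23  0.43 -0.16]
```

drive_tool(steps=[0.002, -0.0001, 0.0003, 0, 0, 0, 1, 0.002, -0.0001, 0.0003, 0, 0, 0, 1, 0.002, -0.0001, 0.0004, 0, 0, 0, 1])

```text
clock: 13.55
eef_pos: [0.6046, 0.0682, 0.1448]
tool_rot: [0.8, 0.6, 0.001, -0.0]
ft_force: [-1.9, 2.5, 6.8]
grip_width: 0.0296
```

```bash
python3 -c "
from h import *
look('w18')"
```

```text
board slope x,y (tool) [0.0008 0.0041] z0 exp .0823: 0.0819 n 5654
tube y 0.0486 0.0829  x0 0.0665 to-seat(if stop .0882) 0.0057 skew 0.26 zaxis 0.0291
stop face jx~ 0.0891 ztop 0.0306
13.55 [0.6046 0.0682 0.1448] yaw 73.74 tooljig 0.0874 0.0021 F [-1.9   2.46  6.76] tau [ 0.45  0.39 -0.11]
```

drive_tool(steps=[0.002, -0.0001, 0.0005, 0, 0, 0, 1, 0.002, -0.0001, 0.0005, 0, 0, 0, 1, 0.002, -0.0001, 0.0006, 0, 0, 0, 1])

```text
clock: 13.85
eef_pos: [0.6061, 0.0745, 0.1433]
tool_rot: [0.8, 0.6, 0.002, -0.001]
ft_force: [-2.6, 4.0, 5.2]
grip_width: 0.0295
```

```bash
python3 -c "
from h import *
look('w19')"
```

```text
board slope x,y (tool) [ 0.0007 -0.0009] z0 exp .0823: 0.0817 n 5631
tube y 0.049 0.0829  x0 0.0695 to-seat(if stop .0882) 0.0027 skew 0.22 zaxis 0.0275
stop face jx~ 0.0839 ztop 0.0306
13.85 [0.6061 0.0745 0.1433] yaw 73.75 tooljig 0.0939 0.0021 F [-2.62  4.02  5.17] tau [ 0.67  0.44 -0.16]
```

drive_tool(steps=[0.002, -0.0001, 0.0006, 0, 0, 0, 1, 0.002, -0.0001, 0.0005, 0, 0, 0, 1])

```text
clock: 14.07
eef_pos: [0.6068, 0.0781, 0.1422]
tool_rot: [0.8, 0.6, 0.001, -0.0]
ft_force: [-3.3, 0.7, 10.1]
grip_width: 0.0293
```

```bash
python3 -c "
from h import *
look('w20')"
```

```text
board slope x,y (tool) [0.0019 0.0047] z0 exp .0823: 0.0819 n 5645
tube y 0.0492 0.0829  x0 0.0713 to-seat(if stop .0882) 0.0009 skew 0.24 zaxis 0.0265
stop face jx~ 0.0839 ztop 0.0307
14.0667 [0.6068 0.0781 0.1422] yaw 73.76 tooljig 0.0976 0.0022 F [-3.25  0.67 10.12] tau [-0.22  0.83 -0.16]
```

drive_tool(steps=[0.0015, -0.0001, -0.0005, 0, 0, 0, 1, 0.0015, -0.0001, -0.0003, 0, 0, 0, 1, 0.001, 0, 0, 0, 0, 0, 1, 0.001, 0, 0, 0, 0, 0, 1])

```text
clock: 14.45
eef_pos: [0.6075, 0.081, 0.1422]
tool_rot: [0.8, 0.6, -0.001, 0.001]
ft_force: [-2.0, -4.4, 5.2]
grip_width: 0.0295
```

```bash
python3 -c "
from h import *
look('w21')"
```

```text
board slope x,y (tool) [0.0018 0.0038] z0 exp .0823: 0.0819 n 5639
tube y 0.0494 0.0829  x0 0.0723 to-seat(if stop .0882) -0.0001 skew -0.00 zaxis 0.0264
stop face jx~ 0.0839 ztop 0.0307
14.45 [0.6075 0.081  0.1422] yaw 73.69 tooljig 0.1006 0.0022 F [-2.05 -4.36  5.18] tau [-1.1   0.57 -0.1 ]
```

View pics/w21.png

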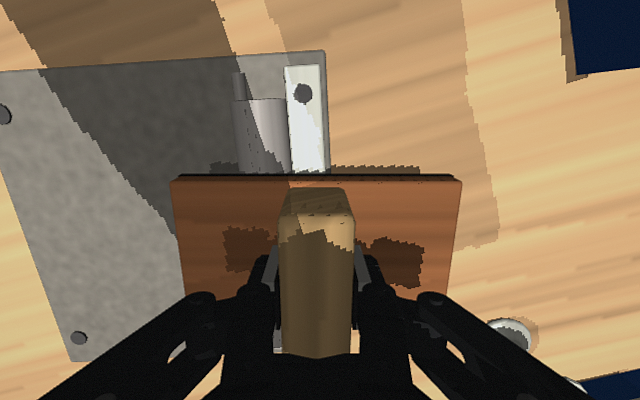

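drive_tool(steps=[0, 0, 0.0004, 0, 0, 0, 1, 0, 0, 0, 0, 0, 0, 1, 0, 0, 0, 0, 0, 0, 1, 0, 0, 0, 0, 0, 0, 1])

```text
clock: 14.83
eef_pos: [0.6075, 0.081, 0.1422]
tool_rot: [0.8, 0.6, -0.001, 0.001]
ft_force: [-2.2, -2.7, 6.8]
grip_width: 0.0294
```

```bash
python3 -c "
from h import *
look('w22')"
```

```text
board slope x,y (tool) [0.002 0.001] z0 exp .0823: 0.0818 n 5655
tube y 0.0494 0.0829  x0 0.0726 to-seat(if stop .0882) -0.0004 skew 0.30 zaxis 0.0265
stop face jx~ 0.0840 ztop 0.0307
14.8333 [0.6075 0.081  0.1422] yaw 73.68 tooljig 0.1005 0.0022 F [-2.16 -2.71  6.82] tau [-0.89  0.59 -0.09]
```

drive_tool(steps=[0, 0, -0.002, 0, 0, 0, 1, 0, 0, -0.003, 0, 0, 0, 1, 0, 0, -0.005, 0, 0, 0, 1, 0, 0, -0.015, 0, 0, 0, 1, 0, 0, -0.02, 0, 0, 0, 1, 0, 0, -0.02, 0, 0, 0, 1, 0, 0, 0, 0, 0, 0, 1])

```text
clock: 15.47
eef_pos: [0.6098, 0.0823, 0.2109]
tool_rot: [0.8, 0.6, 0.003, 0.002]
ft_force: [1.1, -0.4, -2.8]
grip_width: 0.0293
```

```bash
python3 -c "
from h import *
look('w23')"
```

```text
board slope x,y (tool) [0.0006 0.0024] z0 exp .0823: 0.0819 n 5645
tube y 0.0466 0.0831  x0 0.0726 to-seat(if stop .0882) -0.0004 skew 0.44 zaxis 0.0264
stop face jx~ 0.0839 ztop 0.0307
15.4667 [0.6098 0.0823 0.2109] yaw 73.75 tooljig 0.1024 0.0002 F [ 1.1  -0.36 -2.8 ] tau [-0.   -0.11 -0.01]
```

drive_tool(steps=[-0.036, 0.003, 0, 0, 0, 0, 1, -0.036, 0.003, 0, 0, 0, 0, 1, -0.036, 0.003, 0, 0, 0, 0, 1, -0.036, 0.003, 0, 0, 0, 0, 1, -0.036, 0.003, 0, 0, 0, 0, 1, -0.036, 0.003, 0, 0, 0, 0, 1, -0.036, 0.003, 0, 0, 0, 0, 1, -0.036, 0.003, 0, 0, 0, 0, 1])

```text
clock: 16.18
eef_pos: [0.5486, -0.2026, 0.2046]
tool_rot: [0.8, 0.6, -0.001, -0.001]
ft_force: [1.4, -0.5, -3.3]
grip_width: 0.0292
```

drive_tool(steps=[-0.036, 0.003, 0, 0, 0, 0, 1, -0.036, 0.003, 0, 0, 0, 0, 1, -0.036, 0.003, 0, 0, 0, 0, 1, 0, 0, 0.02, 0, 0, 0, 1, 0, 0, 0.03, 0, 0, 0, 1, 0, 0, 0.03, 0, 0, 0, 1, 0, 0, 0.015, 0, 0, 0, 1, 0, 0, 0, 0, 0, 0, 1])

```text
clock: 16.85
eef_pos: [0.5244, -0.3054, 0.1047]
tool_rot: [0.8, 0.6, -0.002, -0.006]
ft_force: [-0.9, 1.1, -4.3]
grip_width: 0.0293
```

drive_tool(steps=[0, 0, 0.005, 0, 0, 0, 1, 0, 0, 0.003, 0, 0, 0, 1, 0, 0, 0, 0, 0, 0, 1, 0, 0, 0, 0, 0, 0, 1])

```text
clock: 17.18
eef_pos: [0.5291, -0.3078, 0.1048]
tool_rot: [0.8, 0.6, 0.0, 0.001]
ft_force: [-0.3, -0.5, -2.8]
grip_width: 0.029
```

drive_tool(steps=[0, 0, 0.002, 0, 0, 0, 1, 0, 0, 0.0015, 0, 0, 0, 1, 0, 0, 0, 0, 0, 0, 1, 0, 0, 0, 0, 0, 0, 1])

```text
clock: 17.52
eef_pos: [0.5285, -0.3076, 0.1005]
tool_rot: [0.8, 0.6, 0.0, 0.0]
ft_force: [0.2, -0.1, -2.9]
grip_width: 0.0293
```

drive_tool(steps=[0, 0, 0.001, 0, 0, 0, 1, 0, 0, 0.0005, 0, 0, 0, 1, 0, 0, 0, 0, 0, 0, 1, 0, 0, 0, 0, 0, 0, 1])

```text
clock: 17.85
eef_pos: [0.5284, -0.3076, 0.1004]
tool_rot: [0.8, 0.6, 0.0, 0.0]
ft_force: [-2.5, 1.0, 5.2]
grip_width: 0.0291
```

drive_tool(steps=[0, 0, -0.001, 0, 0, 0, 1, 0, 0, 0, 0, 0, 0, -1, 0, 0, 0, 0, 0, 0, -1, 0, 0, 0, 0, 0, 0, -1, 0, 0, 0, 0, 0, 0, -1, 0, 0, 0, 0, 0, 0, -1, 0, 0, 0, 0, 0, 0, -1, 0, 0, 0, 0, 0, 0, -1])

```text
clock: 18.52
eef_pos: [0.5284, -0.3076, 0.0997]
tool_rot: [0.8, 0.6, -0.0, 0.0]
ft_force: [-0.4, 0.8, -0.1]
grip_width: 0.0856
```

drive_tool(steps=[0, 0, -0.01, 0, 0, 0, -1, 0, 0, -0.02, 0, 0, 0, -1, 0, 0, -0.03, 0, 0, 0, -1, 0, 0, -0.03, 0, 0, 0, -1, 0, 0, -0.03, 0, 0, 0, -1, 0, 0, -0.02, 0, 0, 0, -1, 0, 0, 0, 0, 0, 0, -1, 0, 0, 0, 0, 0, 0, -1])

```text
clock: 19.18
eef_pos: [0.5291, -0.308, 0.2422]
tool_rot: [0.8, 0.6, 0.001, 0.002]
ft_force: [0.4, 0.1, -0.2]
grip_width: 0.0848
```

```bash
python3 - <<'E'
from h import *
M=model("top"); pt,d=vision.camera("top"); ps,_=vision.camera("scene"); pw,dw=vision.camera("wrist"); Mw=model("wrist")
cv2.imwrite("pics/end_top.png",pt[:,:,::-1]); cv2.imwrite("pics/end_s.png",ps[:,:,::-1]); cv2.imwrite("pics/end_w.png",pw[:,:,::-1])
W=cloud(d,M); jx=(W[...,:2]-J)@EX; jy=(W[...,:2]-J)@EY; z=W[...,2]
m=(z>.034)&(z<.06)&(jx>.03)&(jx<.09)&(abs(jy)<.12); q=W[m]; c=q[:,:2].mean(0); v=np.linalg.svd(q[:,:2]-c,full_matrices=False)[2][0]
print("tube",m.sum(),jx[m].mean(),jy[m].min(),jy[m].max(),z[m].max(),np.degrees(np.arctan2(v[1],v[0]))%180,"(stop 167.08)")
W=cloud(dw,Mw); q=W[(abs(W[...,0]-.528)<.1)&(abs(W[...,1]+.308)<.1)&(dw>0)&(W[...,2]<.03)&(W[...,2]>.012)]
print("board",np.median(q[:,2]),np.ptp(q[:,:2],0),np.linalg.lstsq(np.c_[q[:,:2],np.ones(len(q))],q[:,2],rcond=None)[0]); o=bot.get_obs(); print(o["eef_pos"],o["ft_force"],o["grip_width"],o["clock"])
a=cv2.imread("pics/top0.png"); b=pt[:,:,::-1]
df=(cv2.absdiff(a,b).max(2)>40).astype(np.uint8); print([cv2.boundingRect(c) for c in cv2.findContours(df,0,1)[0] if cv2.contourArea(c)>30])
E
```

```text
tube 534 0.06979584964657805 -0.0893242386915059 0.09592168159203403 0.05118745422164807 167.41555119760503 (stop 167.08)
board 0.017749634743745468 [0.1166498 0.1632348] [-0.00272194  0.0013754   0.01963382]
[ 0.52764657 -0.30716976  0.23839463] [-0.7068391   0.44746174 -0.44668201] 0.08531817496908686 19.3333
[(320, 388, 21, 12), (10, 387, 28, 13), (20, 380, 43, 14), (97, 364, 52, 36), (408, 338, 57, 35), (142, 327, 166, 72), (411, 323, 54, 8), (415, 276, 68, 39), (436, 234, 63, 39), (486, 193, 22, 10), (296, 152, 230, 248)]
```

View pics/end_top.png

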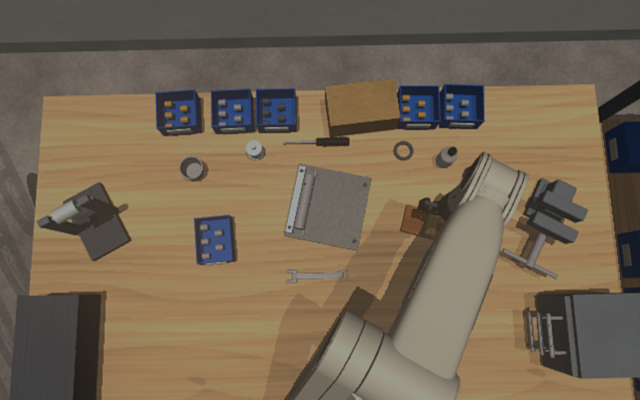

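View pics/end_s.png

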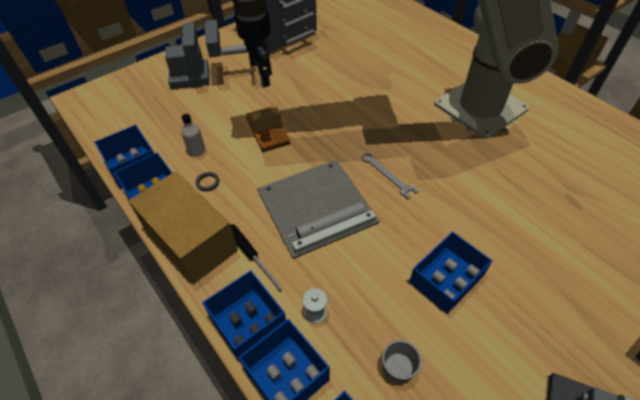

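The top view shows the tube at px (304,200) against the stop. The float stands at about (420,222), released and flat. The bystanders are where they started, and the arm touches nothing, so I am handing in.

```bash
python3 -c "
from workcell import job_done
print(job_done())"
```

```text
the job is handed in; nothing more can be done
None
```

The tube is home in its seat and the float is back on the bench, sole down and released. I handed in at about 19.3 s.

**What I did:** I took the float by its handle and laid the sole on the tube. I rolled the tube over the sill into the seat while pressing with about 9 to 14 N, judged by the wrist force at the end of each call. The tube started about 2.7° skewed and was straightened against the sill. I then held it in the seat at about 10 N, lifted the float straight up, and set it down near where it had stood.

**Last checks:**
- **Tube:** After lifting off, the wrist camera showed it about 0.4 mm past the nominal seat position, axis 26.4 mm high, and 0.0 to 0.4° off the stop. The top camera's final skew was 0.3°.
- **Float:** Its board top was at 17.7 mm with a tilt below 0.005 rad.
- **Gripper:** It is open and about 0.24 m up, with no force at the wrist beyond noise.
- **Bystanders:** By eye they look unmoved in both the top and scene views. The picture-difference check could not confirm this, because the arm and its shadow filled the changed area.

**Disagreements:** The wrist and top cameras put the jig about 2 mm apart in x, so I measured the seating against the stop's face in the wrist view. In the final top view, the tube's length range (185 mm) and greatest height (51 mm) were too large, probably because points on the stop's edge got in. I relied on the wrist view for those.

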